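# Lid on the specimen tin, then hold the magnifier over it

### The arm

A 7-joint arm with a two-finger parallel gripper is mounted at the origin on the work surface. World frame = base frame: x ahead of the robot, y to its left, z up, the work surface at z = 0. Lengths are in m, angles in rad, forces in N, time in s.
With the tool pointing down it reaches from about 0.4 to 0.85 m from the base axis. Payload 10.4 kg.
Tool frame: the origin (TCP) lies between the finger pads; the fingertips stand 11 mm ahead of it and the grasp point (between the pads) lies 8 mm behind it; x points along the fingers, y is the direction in which the jaws open and shut, and the axes are right-handed (so a half turn about x gives the same grasp; the last joint's range is limited). The gripper opens to 87 mm and grips with 3 to 60 N. Pads are 19 mm wide; open, the fingers measure 117 mm over their backs; the gripper's body (75 mm by 190 mm) begins 51 mm behind the grasp point.
Start: joints at [1.153, 0.332, -0.065, 1.46, 0.022, 1.35, -0.088], TCP at [0.24, -0.577, 0.212] pointing down, gripper open.
Joint ranges: [-2.6, 2.6], [-0.5, 2.12], [-1.47, 1.34], [0.16, 2.42], [-1.27, 4.41], [0.06, 2.06], [-2.6, 2.6]. Speed limits (rad/s): [2.22, 2.22, 2.79, 2.79, 3.14, 3.14, 3.14].

### API

Orientations are given as a unit quaternion [x, y, z, w].
In Python, from bench import * gives the robot as it stands.
- The arm moves only by the shell command python3 -m creep 'ROWS' [FORCE]. ROWS is JSON, a list of rows, each an object of numbers: "rx", "ry", "rz": the turn, a rotation vector about the world's x, y, z in units of 2 pi rad (1.0 is 2 pi rad); "dx", "dy", "dz": the shift along the world's x, y, z in units of 30 mm (1.0 is 30 mm); "fingers": the opening, from -1 (shut) to 1 (fully open), so that 0 is half open. In form: [{"rx": .., "ry": .., "rz": .., "dx": .., "dy": .., "dz": .., "fingers": ..}, ...]. A call has 1 to 10 rows; each row shifts and turns the commanded pose from where the row before left it; what a row does not reach is not made up. A row lasts 1/8 s, in which the tool goes at most 62.5 mm and 10.7 degrees, less where a joint would pass 70% of its speed; a pose out of reach is approached as far as the arm can. A call with a number of a shift or a turn outside -1 to 1 is refused whole. A call with a gripper value outside its range is refused whole. The fingers move at their own pace and stop on an object; FORCE is the grip in N (left out, the last holds). Time passes only in rows, so rows that do not move let the fingers close. It gives the time, the measured TCP pose, the force and the opening at its end, in the units of the state.
- read_state(): the state, without advancing time (a new reading comes with each control period).
- camera(name): name is "scene" or "side" or "wrist"; returns (picture, depth): 400x640x3 uint8, red, green, blue; 400x640 float32, m along the optical axis (not along the pixel's ray), 0 where there is no reading.
- calibration(name): a dict with "vertical_fov" (degrees; the focal length in pixels is half the picture's height over the tangent of half this angle, whatever the lens; pixels are square), "cx", "cy" (the principal point, pixels), "rvec" (rotation vector, rad) and "tvec" (3), from world to camera coordinates, as OpenCV has them. Camera axes: x right, y down, z forward; pixel columns grow to the right and rows downward; lengths in m; the calibration is good to about 2 mm. A picture is of the moment at which its call begins: read the wrist's pose just before it. calibration takes no time and is no camera call; for the wrist camera it gives the pose at the moment of the call.
- close_job(): hands the job in, once; it reports no verdict.
The state is a dict: "time": time; "joint_positions": joint angles; "joint_vel": joint speeds; "joint_torque": joint torques, N m; "ee_pos": TCP position; "eef_rot": TCP orientation; "ft_force": force on the tool from outside, world axes, zero at the start; "torque": the same for the moment, N m; "width": finger opening in m.
Only numpy, scipy, OpenCV 4.12 (cv2) and the standard library are available. Lean on these libraries where they do the work, as an engineer would, in place of code of your own. Each camera call takes 0.05 s, during which the arm holds its last target. There are 200 camera calls.

### The job

Get the beetle in the small round tin ready for the class to look at: set the tin's glass-topped lid gently on it, fully down and level, and let go of it. Then pick up the hand magnifier by its handle, lift it well clear of the tops of the test tubes, bring it across and hold it level above the lidded tin, the lens centred over the glass, about 2 cm above it and touching nothing. Finish still holding it there, motionless, with the tin where it stood and nothing else on the bench shifted, tipped or dropped.

Things in the scene. Friction and masses are not known exactly. Their poses are not given: they have to be found in the camera images.
- tin: The small open tin to be lidded: round, bare aluminium, 55 mm outer diameter, 24 mm high, the top 3.5 mm of its wall tapering in to 51 mm; a dark beetle is mounted on cork inside, below the rim. About 70 g, loose on the bench, left or right of the test-tube rack. Origin: centre of the underside, z up.
- lid: The tin's slip lid: aluminium skirt of 63 mm outer, 59 mm inner diameter, 12 mm high overall, top 2 mm thick with a 53 mm glass window; 35 g. Lies right way up on the bench on the robot's side of the tin, axes 105 to 132 mm apart; take it across any diameter. Fully down on the tin, its skirt's lower edge is 14 mm and its top 26 mm above the bench. Origin: centre of the skirt's lower edge, z up.
- lid_top (a point): Centre of the lid's upper face, 12 mm above the lid's origin; z up out of the glass.
- magnifier: Hand magnifier lying flat across the rack from the tin: round steel rim, 78 mm outer diameter, 12 mm thick, clear lens, black handle 20 mm wide, 12 mm thick; 95 to 150 g. Origin: on the lens axis in the plane of the underside (its height over the lid's top is the clear gap); z up along the lens axis; the handle runs along -x, 50 to 134 mm from the origin.
- magnifier_grip (a point): Where to take the magnifier: mid-thickness of the handle, 66 mm from the lens axis (27 mm outside the rim), 6 mm above the underside, not far from the balance point; the handle is 20 mm wide along the magnifier's y. Axes as the magnifier's.
- rack: White plastic test-tube rack that stands between the tin and the magnifier, its length running away from the robot: 260 mm long along its own x, 75 mm wide, frame 75 mm high, with glass tubes up to 144 mm above the bench (stoppers included). Loose, 450 g. Origin: centre of the underside.
- big_tin: A larger, already closed glass-topped tin with shells in it, 81 mm diameter, 34 mm high, near the lens of the magnifier. Origin: centre of the underside. Leave it.
- beaker: Small empty glass beaker, 54 mm over its rim, 70 mm high, on the far side of the small tin, its axis about 100 mm from the tin's. Origin: centre of the underside. Leave it.
- forceps: Steel forceps lying on the bench beside the small tin, 133 mm long along their x, 11 mm wide, 8 mm high. Origin: at bench level, near the middle. Leave them.
- jar: Glass jar with a white screw cap, 68 mm diameter, 105 mm high, at the far end of the rack. Origin: centre of the underside. Leave it.
- wash_bottle: White wash bottle, 74 mm diameter, 180 mm high with its bent spout, at the left side of the bench. Origin: centre of the underside. Leave it.
- mortar: White mortar, 96 mm across, 55 mm high, at the right side of the bench with its pestle leaning in it (95 mm high in all). Origin: centre of the underside. Leave it.

How it is judged:
On the way, in this order (a step that is already met when the one before it is completed fails the run):
1. the lid sits fully down and level on the small tin, let go (horizontal distance between lid and tin below 0.004 m and z of lid in the frame of tin between 0.012 and 0.0158 m and angle between the z axis of lid and the z axis of tin, either way round below 0.06 rad and angle between lid's own z axis and vertical below 0.1 rad and contact force between lid and the arm below 0.05 N and contact force between lid and the fingers below 0.05 N and angle between tin's own z axis and vertical below 0.06 rad), for 0.3 s.
2. the magnifier is lifted clear of the tops of the test tubes (height (world z) of magnifier above 0.15 m and contact force between magnifier and the fingers above 0.5 N), for 0.1 s.
At the end, for the whole second after the job is handed in: Lid level and fully down on the upright tin (within 4 mm of its axis, 2 mm of height), let go; tin within 30 mm of its start. Magnifier held in the fingers only, still, level within 0.15 rad, lens axis within 10 mm of the lid centre, rim underside 6 to 36 mm above the lid top (all of step 1 and height (world z) of tin below 0.004 m and distance of tin from where it was at the start of the episode below 0.03 m and horizontal distance between magnifier and lid_top below 0.01 m and z of magnifier in the frame of lid_top between 0.006 and 0.036 m and angle between magnifier's own z axis and vertical below 0.15 rad and linear speed of magnifier below 0.03 m/s and contact force between magnifier and the fingers above 1 N and contact force between magnifier and tin below 0.05 N and contact force between magnifier and lid below 0.05 N and contact force between magnifier and rack below 0.05 N and contact force between magnifier and big_tin below 0.05 N and contact force between magnifier and beaker below 0.05 N and contact force between magnifier and forceps below 0.05 N and contact force between magnifier and jar below 0.05 N and contact force between magnifier and wash_bottle below 0.05 N and contact force between magnifier and mortar below 0.05 N); the arm keeps its last pose, push and grip.
It fails at once if any other thing on the bench (rack, larger tin, beaker, forceps, jar, wash bottle, mortar) is shifted by more than 20 mm or tipped over (angle between any of rack, big_tin, beaker, forceps, jar, wash_bottle, mortar's own z axis and vertical above 0.35 rad or distance of any of rack, big_tin, beaker, forceps, jar, wash_bottle, mortar from where it was at the start of the episode above 0.02 m).
It fails at once if the lid is forced onto the tin with more than 40 N (contact force between lid and tin above 40 N).
It fails at once if the lid is dropped or thrown (moves faster than 0.45 m/s out of the fingers, as after a fall of 10 mm) (contact force between lid and the fingers below 0.01 N and linear speed of lid above 0.45 m/s).
It fails at once if the magnifier is dropped or thrown (moves faster than 0.45 m/s out of the fingers, as after a fall of 10 mm) (contact force between magnifier and the fingers below 0.01 N and linear speed of magnifier above 0.45 m/s).
It fails at once if the tin is pushed more than 30 mm along the bench or tipped (distance of tin from where it was at the start of the episode above 0.03 m or angle between tin's own z axis and vertical above 0.3 rad).
It also fails if it takes over 70 s, if anything falls off the work surface, if the arm or the gripper's body presses on something with over 40 N, if the wrist force passes 120 N, or if a joint passes its speed limit or range.

## Working session

There is one attempt and no reset: what is moved stays moved. The work goes in short steps, Python scripts to look and compute and a shell command to move; the robot and the scene stay as the last step left them, time stands still between calls to the robot, and variables do not carry over. Pictures are saved under pics/ and viewed, about 8 in all and at most 12, crops included, and the job is handed in when it is done.

```bash
mkdir -p pics
cat > h.py <<'E'
from bench import *
import numpy as np, cv2
from scipy.spatial.transform import Rotation as R
def cam(name):
    c=calibration(name); p,d=camera(name); f=p.shape[0]/2/np.tan(np.radians(c["vertical_fov"])/2)
    M=cv2.Rodrigues(np.array(c["rvec"],float))[0]; t=np.array(c["tvec"],float).ravel()
    return dict(p=p,d=d,f=f,cx=c["cx"],cy=c["cy"],M=M,t=t,C=-M.T@t,c=c)
def ray(k,u,v,z):
    r=k['M'].T@np.array([(u-k['cx'])/k['f'],(v-k['cy'])/k['f'],1.]); return k['C']+r*(z-k['C'][2])/r[2]
def cloud(k):
    v,u=np.mgrid[:k['d'].shape[0],:k['d'].shape[1]]; d=k['d']
    P=np.stack([(u-k['cx'])/k['f']*d,(v-k['cy'])/k['f']*d,d],-1)
    return (P-k['t'])@k['M']
def proj(k,P):
    q=k['M']@np.array(P,float)+k['t']; return q[0]/q[2]*k['f']+k['cx'],q[1]/q[2]*k['f']+k['cy']
def save(k,n): cv2.imwrite('pics/'+n+'.png',k['p'][:,:,::-1])
E
python3 - <<'E'
from h import *
s=read_state(); print(s)
a=cam('scene');b=cam('side');
for k in(a,b): print(k['c'],k['C'])
cv2.imwrite('pics/a.png',np.vstack([a['p'],b['p']])[:,:,::-1][:, :]) 
save(a,'a1');save(b,'b1')
E
```

```text
{'time': 0.0, 'joint_positions': array([ 1.15342337,  0.33283157, -0.06470259,  1.46099352,  0.02162823,
        1.34992293, -0.08848288]), 'joint_vel': array([ 1.50511408e-03, -2.02701542e-04,  2.80871595e-05, -5.26800986e-04,
       -6.90304534e-04,  1.82461031e-04,  5.48002509e-04]), 'joint_torque': array([-9.98391010e-05, -6.23254466e+01,  2.46639299e-02, -3.89907718e+01,
       -6.14155177e-02,  3.95416003e-02,  1.24789021e-04]), 'ee_pos': array([ 0.24019165, -0.57653452,  0.21165423]), 'eef_rot': array([-0.69323798, -0.13918314,  0.69350802, -0.13818748]), 'ft_force': array([ 0.02576836,  0.30439534, -0.39744343]), 'torque': array([ 0.01806769, -0.04395094, -0.01657305]), 'width': 0.08683411256859842}
{'vertical_fov': 57.77471318122282, 'cx': 326.1928410183282, 'cy': 201.1294345212408, 'rvec': array([ 0.75367994,  2.65163604, -1.00207502]), 'tvec': array([ 0.51340178, -0.18934396,  1.38386817])} [1.00808061 0.62063468 0.90172596]
{'vertical_fov': 47.848152218461806, 'cx': 320.87149038690785, 'cy': 204.80851536243173, 'rvec': array([ 0.67103434, -2.4256125 ,  1.40060672]), 'tvec': array([0.49653405, 0.17066705, 1.36777329])} [-0.13126818  1.19975425  0.83056336]
```

View pics/a1.png

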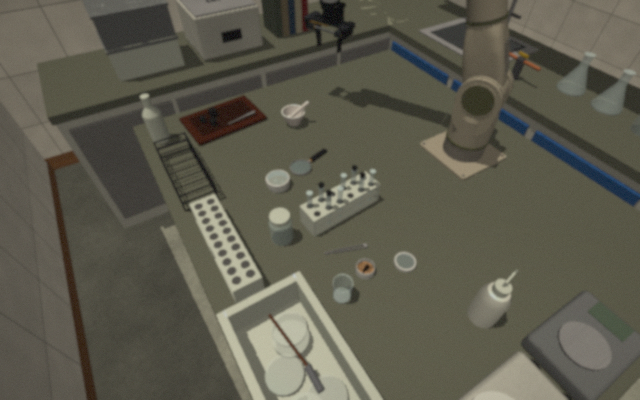

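View pics/b1.png

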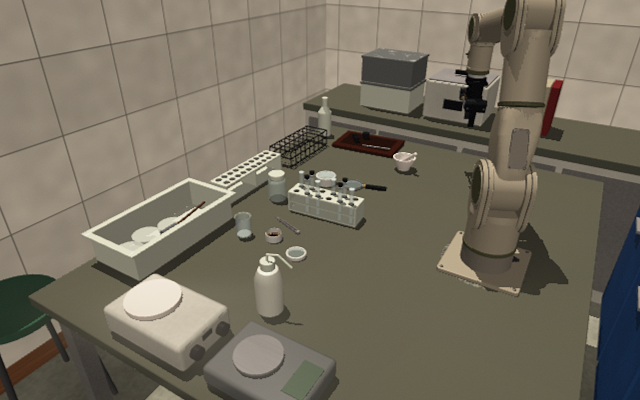

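The scene view shows the tin at (366,268), lid (405,261), forceps (347,249), beaker (343,288), rack (340,205), magnifier lens (300,167) with handle to (325,152), big tin (278,181), jar (281,226). The side view shows the tin at (274,236) and lid (296,254).

Run:
```python
from h import *
a=cam('scene');b=cam('side')
for n,u,v,z,k in [('tin',366,267,.024,a),('lid',405,261,.012,a),('lens',300.5,167,.012,a),('hand tip',325,152,.012,a),('bigtin',278,179,.034,a),('beaker top',343,281,.07,a),('fc1',327,253,.005,a),('fc2',367,245,.005,a),('jar',280,216,.105,a),('mortar',293,110,.055,a),('tin',274,234,.024,b),('lid',296,254,.012,b),('handle tip',385,188,.012,b)]:
    print(n,ray(k,u,v,z).round(3))
for k in(a,b):
    X=cloud(k)
    for lo,hi in((.06,.09),(.09,.16)):
        m=(X[...,2]>lo)&(X[...,2]<hi)&(k['d']>0)&(X[...,0]>.35)&(X[...,0]<.85)&(abs(X[...,1])<.3)
        l,L,st,c=cv2.connectedComponentsWithStats(m.astype(np.uint8))
        for i in range(1,l):
            if st[i,4]>40: q=X[L==i]; print(lo,st[i],q.mean(0).round(3),q.min(0).round(3),q.max(0).round(3))
for n,k,(x,y,w,h) in(('a2',a,(255,130,170,180)),('b2',b,(220,150,190,130))):
    cv2.imwrite(f'pics/{n}.png',cv2.resize(k['p'][y:y+h,x:x+w,::-1],None,fx=3.2 if n=='a2' else 4,fy=3.2 if n=='a2' else 4,interpolation=cv2.INTER_CUBIC))
```

```text
tin [0.62  0.232 0.024]
lid [0.507 0.27  0.012]
lens [ 0.571 -0.23   0.012]
hand tip [ 0.452 -0.254  0.012]
bigtin [ 0.675 -0.196  0.034]
beaker top [0.715 0.255 0.07 ]
fc1 [0.681 0.125 0.005]
fc2 [0.564 0.164 0.005]
jar [0.765 0.006 0.105]
mortar [ 0.454 -0.496  0.055]
tin [0.61  0.239 0.024]
lid [0.5   0.279 0.012]
handle tip [ 0.442 -0.258  0.012]
0.06 [ 300  172   81   53 1260] [0.573 0.014 0.075] [ 0.423 -0.042  0.06 ] [0.689 0.053 0.09 ]
0.06 [269 219  24  16 185] [0.774 0.024 0.075] [ 0.734 -0.017  0.06 ] [0.799 0.039 0.089]
0.06 [333 274  21  20 120] [0.716 0.256 0.067] [0.693 0.233 0.06 ] [0.745 0.285 0.072]
0.06 [287 282  29  36 154] [0.829 0.235 0.075] [0.823 0.204 0.06 ] [0.85  0.298 0.09 ]
0.09 [351 165   7  17  85] [ 0.497 -0.014  0.124] [ 0.485 -0.026  0.09 ] [ 0.504 -0.008  0.147]
0.09 [369 169   7  14  70] [0.452 0.02  0.118] [0.44  0.008 0.091] [0.459 0.027 0.136]
0.09 [338 173   9  28 142] [0.558 0.008 0.118] [ 0.526 -0.025  0.09 ] [0.584 0.038 0.136]
0.09 [359 172   7  17  86] [0.494 0.023 0.125] [0.481 0.011 0.093] [0.501 0.032 0.148]
0.09 [318 182   7  17  88] [
[... 702 characters left out ...]
  17  11  93] [0.721 0.259 0.066] [0.691 0.232 0.06 ] [0.747 0.288 0.071]
0.09 [268 170  16  10 145] [0.764 0.012 0.102] [ 0.737 -0.025  0.091] [0.798 0.037 0.109]
0.09 [298 170  16  21 210] [0.631 0.012 0.119] [ 0.609 -0.015  0.09 ] [0.673 0.045 0.146]
0.09 [337 177  10  21 154] [0.493 0.006 0.121] [ 0.484 -0.032  0.09 ] [0.505 0.032 0.146]
0.09 [331 178   5  13  60] [ 0.536 -0.01   0.115] [ 0.528 -0.024  0.091] [ 0.548 -0.001  0.135]
0.09 [315 180   5  14  63] [0.575 0.031 0.114] [0.568 0.022 0.091] [0.586 0.038 0.135]
0.09 [349 187   5  15  64] [0.45  0.022 0.115] [0.442 0.007 0.091] [0.459 0.029 0.135]
0.09 [209 189  27  19 165] [0.818 0.238 0.097] [0.804 0.185 0.091] [0.85  0.299 0.102]
```

View pics/a2.png

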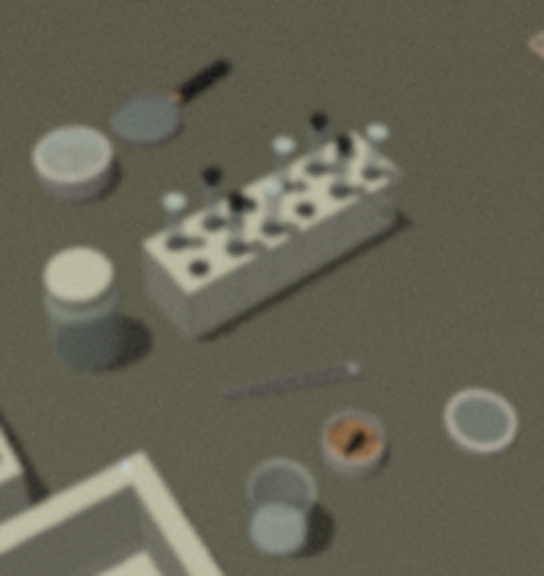

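Lid, tin and rack are located well enough; the robot goes over the lid, high, for a wrist look.

```bash
python3 - <<'E'
from h import *
s=read_state(); print(R.from_quat(s['eef_rot']).as_matrix().round(3))
c=calibration('wrist');M=cv2.Rodrigues(np.array(c['rvec'],float))[0];C=-M.T@c['tvec'];print(C-s['ee_pos'],M.round(3),c['vertical_fov'])
E
python3 -m creep '[{"dz":1,"dx":0.3,"dy":1},{"dz":1,"dx":0.4,"dy":1},{"dz":0.5,"dx":0.4,"dy":1},{"dx":0.4,"dy":1},{"dx":0.4,"dy":1},{"dx":0.4,"dy":1},{"dx":0.4,"dy":1},{"dx":0.4,"dy":1},{"dx":0.4,"dy":1},{"dx":0.4,"dy":1}]'
```

```text
[[-0.     0.385 -0.923]
 [ 0.001 -0.923 -0.385]
 [-1.    -0.001  0.   ]]
[0.06487996 0.02504576 0.17228879] [[ 0.385 -0.923 -0.001]
 [-0.893 -0.373  0.253]
 [-0.233 -0.097 -0.968]] 70.72392831053035schema error: expected keys rx, ry, rz, dx, dy, dz, fingers
```

```bash
python3 -m creep '[{"rx":0,"ry":0,"rz":-0.006,"dx":0.3,"dy":1,"dz":1,"fingers":1},{"rx":0,"ry":0,"rz":-0.006,"dx":0.4,"dy":1,"dz":1,"fingers":1},{"rx":0,"ry":0,"rz":-0.006,"dx":0.4,"dy":1,"dz":0.5,"fingers":1},{"rx":0,"ry":0,"rz":-0.006,"dx":0.4,"dy":1,"dz":0,"fingers":1},{"rx":0,"ry":0,"rz":-0.006,"dx":0.4,"dy":1,"dz":0,"fingers":1},{"rx":0,"ry":0,"rz":-0.006,"dx":0.4,"dy":1,"dz":0,"fingers":1},{"rx":0,"ry":0,"rz":-0.006,"dx":0.4,"dy":1,"dz":0,"fingers":1},{"rx":0,"ry":0,"rz":-0.006,"dx":0.4,"dy":1,"dz":0,"fingers":1},{"rx":0,"ry":0,"rz":-0.007,"dx":0.4,"dy":1,"dz":0,"fingers":1},{"rx":0,"ry":0,"rz":-0.008,"dx":0.4,"dy":1,"dz":0,"fingers":1}]'
```

```text
time: 1.45
ee_pos: [0.3577, -0.2758, 0.2874]
eef_rot: [-0.707, 0.001, 0.707, 0.001]
ft_force: [0.5, 0.2, -0.1]
width: 0.0871
```

```bash
python3 -m creep '[{"rx":0,"ry":0,"rz":0,"dx":0.4,"dy":1,"dz":0,"fingers":1},{"rx":0,"ry":0,"rz":0,"dx":0.4,"dy":1,"dz":0,"fingers":1},{"rx":0,"ry":0,"rz":0,"dx":0.4,"dy":1,"dz":0,"fingers":1},{"rx":0,"ry":0,"rz":0,"dx":0.4,"dy":1,"dz":0,"fingers":1},{"rx":0,"ry":0,"rz":0,"dx":0.4,"dy":1,"dz":0,"fingers":1},{"rx":0,"ry":0,"rz":0,"dx":0.4,"dy":1,"dz":0,"fingers":1},{"rx":0,"ry":0,"rz":0,"dx":0.4,"dy":1,"dz":0,"fingers":1},{"rx":0,"ry":0,"rz":0,"dx":0.4,"dy":1,"dz":0,"fingers":1},{"rx":0,"ry":0,"rz":0,"dx":0.4,"dy":1,"dz":0,"fingers":1},{"rx":0,"ry":0,"rz":0,"dx":0.4,"dy":1,"dz":0,"fingers":1}]' && python3 -m creep '[{"rx":0,"ry":0,"rz":0,"dx":0,"dy":1,"dz":0,"fingers":1},{"rx":0,"ry":0,"rz":0,"dx":0,"dy":1,"dz":0,"fingers":1},{"rx":0,"ry":0,"rz":0,"dx":0,"dy":1,"dz":0,"fingers":1},{"rx":0,"ry":0,"rz":0,"dx":0,"dy":1,"dz":0,"fingers":1},{"rx":0,"ry":0,"rz":0,"dx":0,"dy":1,"dz":0,"fingers":1},{"rx":0,"ry":0,"rz":0,"dx":0,"dy":1,"dz":0,"fingers":1},{"rx":0,"ry":0,"rz":0,"dx":0,"dy":1,"dz":0,"fingers":1},{"rx":0,"ry":0,"rz":0,"dx":0,"dy":0,"dz":0,"fingers":1},{"rx":0,"ry":0,"rz":0,"dx":0,"dy":0,"dz":0,"fingers":1}]'
python3 - <<'E'
from h import *
k=cam('wrist'); save(k,'w1'); np.savez('w1.npz',p=k['p'],d=k['d'])
print(read_state()['ee_pos'],[proj(k,p) for p in [(.503,.275,.012),(.615,.236,.024)]])
E
```

```text
time: 2.7
ee_pos: [0.4776, 0.024, 0.2875]
eef_rot: [0.707, -0.001, -0.707, -0.0]
ft_force: [0.8, -0.3, 0.3]
width: 0.0868
time: 3.82
ee_pos: [0.4775, 0.2323, 0.2873]
eef_rot: [-0.707, 0.001, 0.707, 0.0]
ft_force: [-0.3, 0.5, -0.2]
width: 0.0869
[0.47768026 0.23194553 0.28732389] [(np.float64(291.085608273027), np.float64(154.5849273937863)), (np.float64(315.41716440112174), np.float64(76.7753851026255))]
```

View pics/w1.png

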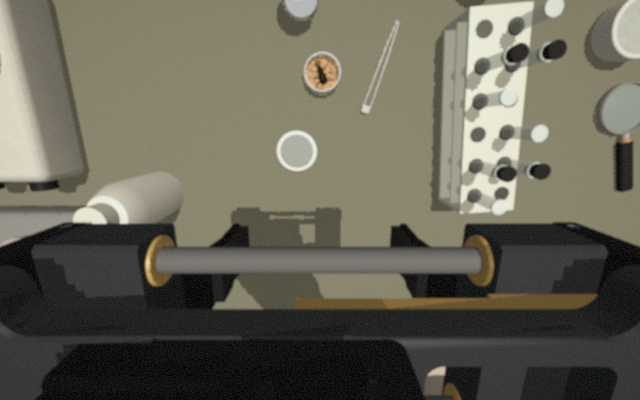

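The wrist view shows the lid at (297,151), tin (322,73), forceps (364,110)–(397,22), beaker (300,5), magnifier lens (623,110) with handle (624,165). I'll fit ellipses next.

```bash
cat >> h.py <<'E'
def circ(k,u,v,z,r,lo=.6,hi=1.4,sgn=1,n=180):
    """edge points along radial world-plane lines at height z about pixel guess, fit circle"""
    g=cv2.GaussianBlur(cv2.cvtColor(k['p'],cv2.COLOR_RGB2GRAY),(3,3),0).astype(np.float32)
    c=ray(k,u,v,z)
    for it in range(4):
        rr=np.arange(lo*r,hi*r,.0003); pts=[]
        for a in np.linspace(0,2*np.pi,n,endpoint=False):
            P=np.stack([c[0]+rr*np.cos(a),c[1]+rr*np.sin(a),np.full_like(rr,z)],1)
            q=P@k['M'].T+k['t']; uv=(q[:,:2]/q[:,2:]*k['f']+[k['cx'],k['cy']]).astype(np.float32)
            pr=cv2.remap(g,uv[None,:,0],uv[None,:,1],cv2.INTER_LINEAR)[0]
            e=np.gradient(pr)*-sgn; i=e.argmax(); pts.append([rr[i]*np.cos(a)+c[0],rr[i]*np.sin(a)+c[1],e[i]])
        pts=np.array(pts); m=pts[:,2]>.4*np.median(pts[:,2])
        for _ in range(4):
            X=pts[m]; s=np.linalg.lstsq(np.c_[2*X[:,:2],np.ones(len(X))],(X[:,:2]**2).sum(1),rcond=None)[0]
            R0=np.sqrt(s[2]+s[0]**2+s[1]**2); res=np.abs(np.hypot(pts[:,0]-s[0],pts[:,1]-s[1])-R0); m=res<max(.001,1.5*np.median(res))
        c=np.array([s[0],s[1],z])
    return c,R0,m.sum(),np.median(res)
E
python3 - <<'E'
from h import *
k=cam('wrist')
print('lid',circ(k,297,151,.012,.0315,.75,1.3))
print('tin',circ(k,322,73,.024,.0255,.75,1.3), circ(k,322,73,.0205,.0275,.75,1.3))
print('lens',ray(k,623,110,.012),ray(k,624,189,.012))
E
```

```text
lid (array([0.50892604, 0.26651538, 0.012     ]), np.float64(0.031772635914862714), np.int64(179), np.float64(0.00026634841510649737))
tin (array([0.62197012, 0.2266343 , 0.024     ]), np.float64(0.027076296776831356), np.int64(179), np.float64(0.00017980530695151792)) (array([0.622534  , 0.22658391, 0.0205    ]), np.float64(0.027296075363782944), np.int64(178), np.float64(0.00023679530911662784))
lens [ 0.56941253 -0.23118678  0.012     ] [ 0.44647798 -0.26605837  0.012     ]
```

```bash
python3 -m creep '[{"rx":0,"ry":0,"rz":0,"dx":0.1,"dy":0.25,"dz":-1,"fingers":1},{"rx":0,"ry":0,"rz":0,"dx":0.1,"dy":0.25,"dz":-1,"fingers":1},{"rx":0,"ry":0,"rz":0,"dx":0.1,"dy":0.25,"dz":-1,"fingers":1},{"rx":0,"ry":0,"rz":0,"dx":0.1,"dy":0.25,"dz":-1,"fingers":1},{"rx":0,"ry":0,"rz":0,"dx":0,"dy":0.15,"dz":-1,"fingers":1},{"rx":0,"ry":0,"rz":0,"dx":0,"dy":0,"dz":0,"fingers":1},{"rx":0,"ry":0,"rz":0,"dx":0,"dy":0,"dz":0,"fingers":1},{"rx":0,"ry":0,"rz":0,"dx":0,"dy":0,"dz":0,"fingers":1}]'
python3 - <<'E'
from h import *
k=cam('wrist'); save(k,'w2'); print(read_state()['ee_pos'])
a=proj(k,(.509,.2665,.012)); b=proj(k,(.622,.2266,.024)); print(a,b)
print('lid',circ(k,*a,.012,.0315,.75,1.3))
print('tin',circ(k,*b,.024,.0255,.75,1.3))
print('tip',proj(k,read_state()['ee_pos']))
E
```

```text
time: 4.92
ee_pos: [0.4902, 0.2675, 0.1389]
eef_rot: [0.708, -0.0, -0.706, -0.001]
ft_force: [-0.4, 0.0, -0.1]
width: 0.0868
[0.4901333  0.26752306 0.13874576]
(np.float64(318.881244498595), np.float64(175.02190585789953)) (np.float64(361.4759179048571), np.float64(57.18223210392992))
lid (array([0.50900835, 0.2665679 , 0.012     ]), np.float64(0.03159444373787352), np.int64(180), np.float64(0.00015842428311034495))
tin (array([0.62187552, 0.2268055 , 0.024     ]), np.float64(0.02651577140723279), np.int64(180), np.float64(0.00016903671022953752))
tip (np.float64(317.16563332989915), np.float64(236.13314616654623))
```

View pics/w2.png

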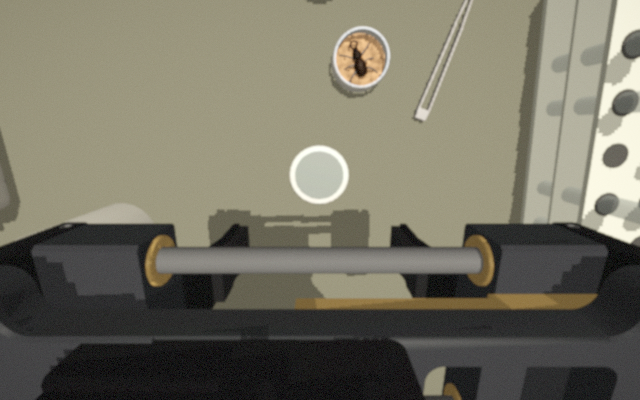

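The wrist view at close range shows the lid at (319,175) and the tin at (361,57). Both agree with the first measurement to about 0.2 mm, so I descend over the lid.

```bash
python3 -m creep '[{"rx":0,"ry":0,"rz":0,"dx":0.3,"dy":-0.03,"dz":-0.3,"fingers":1},{"rx":0,"ry":0,"rz":0,"dx":0.33,"dy":0,"dz":-0.8,"fingers":1},{"rx":0,"ry":0,"rz":0,"dx":0,"dy":0,"dz":-0.8,"fingers":1},{"rx":0,"ry":0,"rz":0,"dx":0,"dy":0,"dz":-0.8,"fingers":1},{"rx":0,"ry":0,"rz":0,"dx":0,"dy":0,"dz":-0.7,"fingers":1},{"rx":0,"ry":0,"rz":0,"dx":0,"dy":0,"dz":-0.5,"fingers":1},{"rx":0,"ry":0,"rz":0,"dx":0,"dy":0,"dz":0,"fingers":1},{"rx":0,"ry":0,"rz":0,"dx":0,"dy":0,"dz":0,"fingers":1},{"rx":0,"ry":0,"rz":0,"dx":0,"dy":0,"dz":0,"fingers":1}]'
```

```text
time: 6.1
ee_pos: [0.5089, 0.267, 0.0213]
eef_rot: [0.708, -0.0, -0.707, -0.001]
ft_force: [-0.1, -0.1, 0.5]
width: 0.087
```

```bash
python3 -m creep '[{"rx":0,"ry":0,"rz":0,"dx":0,"dy":-0.01,"dz":-0.13,"fingers":1},{"rx":0,"ry":0,"rz":0,"dx":0,"dy":0,"dz":-0.13,"fingers":1},{"rx":0,"ry":0,"rz":0,"dx":0,"dy":0,"dz":0,"fingers":0.6},{"rx":0,"ry":0,"rz":0,"dx":0,"dy":0,"dz":0,"fingers":0.3},{"rx":0,"ry":0,"rz":0,"dx":0,"dy":0,"dz":0,"fingers":0},{"rx":0,"ry":0,"rz":0,"dx":0,"dy":0,"dz":0,"fingers":-1},{"rx":0,"ry":0,"rz":0,"dx":0,"dy":0,"dz":0,"fingers":-1},{"rx":0,"ry":0,"rz":0,"dx":0,"dy":0,"dz":0,"fingers":-1}]' 10
python3 - <<'E'
from h import *
print(read_state()['ee_pos'],read_state()['width'])
E
```

```text
time: 7.1
ee_pos: [0.5083, 0.2664, 0.0127]
eef_rot: [0.707, -0.0, -0.707, -0.0]
ft_force: [0.1, -0.4, -0.1]
width: 0.0347
[0.50831874 0.26637629 0.01269193] 0.03471861285223048
```

Width is 35 mm, less than the lid's 63 mm, so the lid isn't between the fingers as expected. I'll look before doing anything else.

Run:
```python
from h import *
k=cam('wrist'); save(k,'w3'); s=read_state(); print(s['ee_pos'],s['width'],s['ft_force'])
a=cam('scene'); b=cam('side')
A=cv2.resize(a['p'][220:320,330:460],(650,500),interpolation=cv2.INTER_CUBIC)
cv2.imwrite('pics/w3c.png',np.vstack([cv2.resize(k['p'],(480,300)),cv2.resize(a['p'][225:305,345:473],(480,300),interpolation=cv2.INTER_CUBIC)])[:,:,::-1])
```

```text
[0.50831715 0.26638853 0.0126947 ] 0.03073464645217761 [-0.0420518   1.43555845 -0.34407618]
```

View pics/w3c.png

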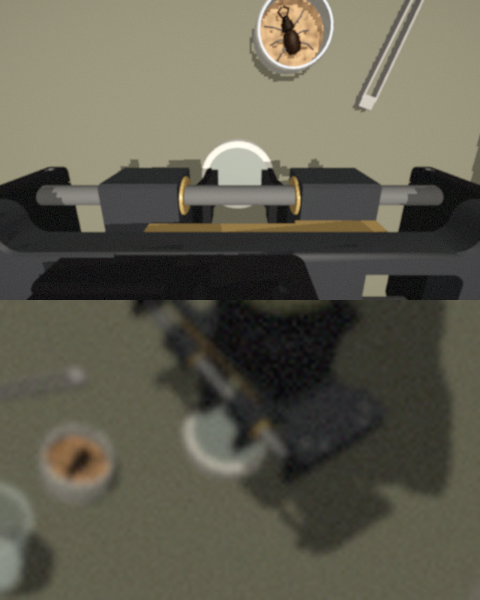

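Run:
```python
from h import *
k=cam('wrist'); s=read_state(); print(s['width'],s['ft_force'],R.from_quat(s['eef_rot']).as_matrix().round(3).tolist())
print(proj(k,s['ee_pos']),proj(k,s['ee_pos']+[0,0,-.011]),[proj(k,(.509+dx,.2666,.012)) for dx in(0,.0315)], 'centre/front edge if unmoved')
print(circ(k,*proj(k,(.509,.2666,.012)),.012,.0315,.75,1.3))
X=cloud(k); 
cv2.imwrite('pics/w4.png',cv2.resize(k['p'][160:320,200:440],(720,480),interpolation=cv2.INTER_CUBIC)[:,:,::-1])
for v,u in((190,320),(200,320),(225,320),(240,320),(270,320)): print(v,u,X[v,u].round(4))
```

```text
0.018931732886910514 [ 0.71995614  0.0596747  -0.79041454] [[0.0, -0.001, -1.0], [-0.0, -1.0, 0.001], [-1.0, 0.0, -0.0]]
(np.float64(317.1544617782814), np.float64(236.09730679313037)) (np.float64(317.25662039599973), np.float64(230.0524729561572)) [(np.float64(316.82879854051265), np.float64(234.71145906309607)), (np.float64(316.68983286171084), np.float64(187.76866734389543))] centre/front edge if unmoved
(array([0.50820322, 0.26667435, 0.012     ]), np.float64(0.032173038982041116), np.int64(117), np.float64(0.0010612889704805957))
190 320 [0.5391 0.2645 0.0122]
200 320 [0.5323 0.2645 0.0109]
225 320 [0.5157 0.2645 0.0118]
240 320 [0.505  0.2645 0.0114]
270 320 [0.5374 0.2649 0.1104]
```

View pics/w4.png

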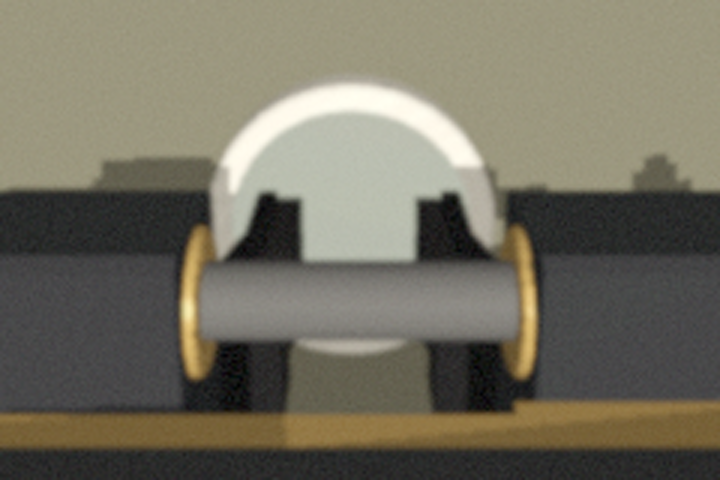

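Run:
```python
from h import *
k=cam('wrist'); s=read_state(); print(s['width'],s['ft_force'],s['ee_pos'])
X=cloud(k)
for u in(288,292,296,300,348,352):
    print(u,[(v,X[v,u].round(4).tolist()) for v in (222,226,230,236,242)])
```

```text
0.014949153697292819 [ 0.52195569 -0.16604081 -0.31971915] [0.50828481 0.2663894  0.01264321]
288 [(222, [0.518, 0.2852, 0.0124]), (226, [0.5149, 0.2854, 0.0114]), (230, [0.5203, 0.283, 0.0329]), (236, [0.5208, 0.2819, 0.0431]), (242, [0.5212, 0.2809, 0.0523])]
292 [(222, [0.5176, 0.2827, 0.0114]), (226, [0.5213, 0.281, 0.029]), (230, [0.5211, 0.2804, 0.0351]), (236, [0.5212, 0.2796, 0.0443]), (242, [0.5195, 0.2793, 0.0483])]
296 [(222, [0.5177, 0.2801, 0.0116]), (226, [0.5196, 0.279, 0.0245]), (230, [0.5196, 0.2785, 0.031]), (236, [0.5192, 0.2779, 0.0393]), (242, [0.5195, 0.2772, 0.0483])]
300 [(222, [0.5175, 0.2775, 0.011]), (226, [0.5197, 0.2766, 0.0247]), (230, [0.5193, 0.2763, 0.0304]), (236, [0.5199, 0.2756, 0.0409]), (242, [0.5193, 0.2751, 0.0477])]
348 [(222, [0.5175, 0.2463, 0.0111]), (226, [0.5213, 0.2482, 0.029]), (230, [0.5207, 0.2486, 0.0339]), (236, [0.5211, 0.2496, 0.044]), (242, [0.5192, 0.25, 0.0477])]
352 [(222, [0.5174, 0.2437, 0.011]), (226, [0.5149, 0.2437, 0.0118]), (230, [0.512, 0.2435, 0.0113]), (236, [0.5211, 0.2475, 0.0441]), (242, [0.5209, 0.2483, 0.0515])]
```

The lid hasn't moved: the fingers closed above it. Depth puts the fingertips near z≈22 mm while the TCP reads 12.7 mm, which contradicts tips 11 mm ahead of the TCP. I'll open and measure the tip height properly.

```bash
python3 -m creep '[{"rx":0,"ry":0,"rz":0,"dx":0,"dy":0,"dz":0,"fingers":1},{"rx":0,"ry":0,"rz":0,"dx":0,"dy":0,"dz":0,"fingers":1},{"rx":0,"ry":0,"rz":0,"dx":0,"dy":0,"dz":0,"fingers":1},{"rx":0,"ry":0,"rz":0,"dx":0,"dy":0,"dz":0,"fingers":1},{"rx":0,"ry":0,"rz":0,"dx":0,"dy":0,"dz":0,"fingers":1},{"rx":0,"ry":0,"rz":0,"dx":0,"dy":0,"dz":0,"fingers":1},{"rx":0,"ry":0,"rz":0,"dx":0,"dy":0,"dz":0,"fingers":1},{"rx":0,"ry":0,"rz":0,"dx":0,"dy":0,"dz":0,"fingers":1}]'
python3 - <<'E'
from h import *
k=cam('wrist'); s=read_state(); print(s['width'],s['ft_force'],s['ee_pos'])
X=cloud(k); Z=X[...,2]; x,y=X[...,0],X[...,1]; t=s['ee_pos']
for sg in(1,-1):
    m=(k['d']>0)&(abs(x-t[0])<.03)&((y-t[1])*sg>.03)&((y-t[1])*sg<.07)
    for lo in np.arange(-.004,.05,.004):
        q=m&(Z>=lo)&(Z<lo+.004); print(sg,round(lo,3),q.sum(),X[q].mean(0).round(3) if q.any() else '')
print(circ(k,*proj(k,(.509,.2666,.012)),.012,.0315,.75,1.3))
m=(k['d']>0)&(abs(x-.56)<.02)&(abs(y-.30)<.03); print('bench z',Z[m].mean())
save(k,'w5')
E
```

```text
time: 8.35
ee_pos: [0.5083, 0.2663, 0.0127]
eef_rot: [0.707, -0.0, -0.707, -0.0]
ft_force: [-0.6, 0.2, -0.4]
width: 0.0839
0.08492579724551887 [0.05155043 0.13214899 0.71275234] [0.50831471 0.26636257 0.01268074]
1 -0.004 1479 [ 0.521  0.316 -0.001]
1 0.0 1222 [0.521 0.316 0.   ]
1 0.004 0 
1 0.008 27 [0.509 0.297 0.011]
1 0.012 12 [0.51  0.297 0.012]
1 0.016 0 
1 0.02 26 [0.517 0.31  0.023]
1 0.024 79 [0.517 0.309 0.026]
1 0.028 65 [0.518 0.31  0.03 ]
1 0.032 76 [0.518 0.31  0.034]
1 0.036 75 [0.519 0.31  0.038]
1 0.04 72 [0.519 0.31  0.042]
1 0.044 76 [0.52  0.311 0.046]
1 0.048 90 [0.517 0.311 0.05 ]
-1 -0.004 1410 [ 0.521  0.218 -0.   ]
-1 0.0 1352 [0.521 0.217 0.001]
-1 0.004 0 
-1 0.008 20 [0.51  0.236 0.011]
-1 0.012 11 [0.508 0.236 0.012]
-1 0.016 0 
-1 0.02 24 [0.517 0.22  0.023]
-1 0.024 75 [0.517 0.221 0.026]
-1 0.028 71 [0.518 0.22  0.03 ]
-1 0.032 77 [0.518 0.22  0.034]
-1 0.036 72 [0.519 0.22  0.038]
-1 0.04 70 [0.519 0.219 0.042]
-1 0.044 83 [0.519 0.22  0.046]
-1 0.048 86 [0.517 0.219 0.05 ]
(array([0.50911196, 0.26668557, 0.012     ]), np.float64(0.03151032613769606), np.int64(138), np.float64(0.0001961715609569703))
bench z 0.05827375805945353
```

Both fingertips are at z≈22.5 mm, about 20 mm higher than the TCP reading implies. I descend a further 17 mm in small steps and re-check.

```bash
python3 -m creep '[{"rx":0,"ry":0,"rz":0,"dx":0.02,"dy":0.01,"dz":-0.2,"fingers":1},{"rx":0,"ry":0,"rz":0,"dx":0,"dy":0,"dz":-0.2,"fingers":1},{"rx":0,"ry":0,"rz":0,"dx":0,"dy":0,"dz":-0.15,"fingers":1},{"rx":0,"ry":0,"rz":0,"dx":0,"dy":0,"dz":0,"fingers":1},{"rx":0,"ry":0,"rz":0,"dx":0,"dy":0,"dz":0,"fingers":1}]'
python3 - <<'E'
from h import *
k=cam('wrist'); s=read_state(); print(s['width'],s['ft_force'],s['ee_pos'])
X=cloud(k); Z=X[...,2]; x,y=X[...,0],X[...,1]; t=s['ee_pos']
for sg in(1,-1):
    m=(k['d']>0)&(abs(x-t[0])<.03)&((y-t[1])*sg>.035)&((y-t[1])*sg<.07)
    for lo in np.arange(-.004,.02,.002):
        q=m&(Z>=lo)&(Z<lo+.002); print(sg,round(lo,3),q.sum(),X[q].mean(0).round(3) if q.any() else '')
E
```

```text
time: 9.02
ee_pos: [0.509, 0.2668, -0.0037]
eef_rot: [0.707, -0.0, -0.707, -0.0]
ft_force: [-0.1, -0.6, 0.5]
width: 0.0871
0.08726418799138243 [-0.12816994 -0.17321944 -0.79278822] [ 0.5090313   0.26678543 -0.00365987]
1 -0.004 4 [ 0.521  0.321 -0.002]
1 -0.002 1350 [ 0.522  0.319 -0.001]
1 0.0 1213 [0.521 0.318 0.   ]
1 0.002 0 
1 0.004 3 [0.521 0.313 0.006]
1 0.006 32 [0.517 0.311 0.007]
1 0.008 45 [0.518 0.311 0.009]
1 0.01 30 [0.518 0.312 0.011]
1 0.012 41 [0.518 0.311 0.013]
1 0.014 39 [0.518 0.311 0.015]
1 0.016 33 [0.518 0.312 0.017]
1 0.018 39 [0.52  0.312 0.019]
-1 -0.004 2 [ 0.528  0.207 -0.002]
-1 -0.002 1331 [ 0.521  0.216 -0.   ]
-1 0.0 1285 [0.521 0.215 0.   ]
-1 0.002 1 [0.537 0.231 0.002]
-1 0.004 3 [0.517 0.219 0.006]
-1 0.006 33 [0.517 0.22  0.007]
-1 0.008 39 [0.518 0.219 0.009]
-1 0.01 36 [0.518 0.219 0.011]
-1 0.012 31 [0.518 0.219 0.013]
-1 0.014 44 [0.518 0.219 0.015]
-1 0.016 34 [0.519 0.219 0.017]
-1 0.018 39 [0.519 0.219 0.019]
```

```bash
python3 -m creep '[{"rx":0,"ry":0,"rz":0,"dx":0,"dy":0,"dz":-0.12,"fingers":1},{"rx":0,"ry":0,"rz":0,"dx":0,"dy":0,"dz":0,"fingers":0.6},{"rx":0,"ry":0,"rz":0,"dx":0,"dy":0,"dz":0,"fingers":0.5},{"rx":0,"ry":0,"rz":0,"dx":0,"dy":0,"dz":0,"fingers":0.4},{"rx":0,"ry":0,"rz":0,"dx":0,"dy":0,"dz":0,"fingers":0.3},{"rx":0,"ry":0,"rz":0,"dx":0,"dy":0,"dz":0,"fingers":0.2},{"rx":0,"ry":0,"rz":0,"dx":0,"dy":0,"dz":0,"fingers":0.2},{"rx":0,"ry":0,"rz":0,"dx":0,"dy":0,"dz":0,"fingers":0.2}]' 10
```

```text
time: 10.07
ee_pos: [0.5089, 0.2667, -0.0074]
eef_rot: [0.707, -0.0, -0.707, -0.0]
ft_force: [0.2, 0.3, 1.2]
width: 0.0631
```

Gripped (63.1 mm). Now lift 54 mm, then measure the lid in hand and the tin.

```bash
python3 -m creep '[{"rx":0,"ry":0,"rz":0,"dx":0,"dy":0,"dz":0.2,"fingers":0.2},{"rx":0,"ry":0,"rz":0,"dx":0,"dy":0,"dz":0.4,"fingers":0.2},{"rx":0,"ry":0,"rz":0,"dx":0,"dy":0,"dz":0.6,"fingers":0.2},{"rx":0,"ry":0,"rz":0,"dx":0,"dy":0,"dz":0.6,"fingers":0.2},{"rx":0,"ry":0,"rz":0,"dx":0,"dy":0,"dz":0,"fingers":0.2},{"rx":0,"ry":0,"rz":0,"dx":0,"dy":0,"dz":0,"fingers":0.2},{"rx":0,"ry":0,"rz":0,"dx":0,"dy":0,"dz":0,"fingers":0.2}]'
python3 - <<'E'
from h import *
k=cam('wrist'); s=read_state(); print(s['width'],s['ft_force'],s['ee_pos']); t=s['ee_pos']
X=cloud(k);Z=X[...,2]
m=(k['d']>0)&(np.hypot(X[...,0]-t[0]-.0,X[...,1]-t[1])<.033)&(Z>.05)&(Z<.085)&(X[...,0]>t[0]+.012)
P=X[m]; A=np.c_[P[:,:2]-t[:2],np.ones(len(P))]; print('lid plane',len(P),np.linalg.lstsq(A,P[:,2],rcond=None)[0], np.median(P[:,2]))
z=np.median(P[:,2])
print('lid',circ(k,*proj(k,(t[0],t[1],z)),z,.0315,.8,1.2))
for zz,r in((.024,.0255),(.0205,.0275),(.024,.0235)):
  print('tin',circ(k,*proj(k,(.622,.2268,zz)),zz,r,.85,1.2,sgn=1))
save(k,'w6')
E
```

```text
time: 10.95
ee_pos: [0.5085, 0.2664, 0.0459]
eef_rot: [-0.707, 0.001, 0.707, 0.0]
ft_force: [0.8, 0.6, -0.4]
width: 0.0629
0.062983790189886 [-0.32404846 -1.0266658  -0.63276899] [0.50856037 0.26644631 0.04595755]
lid plane 2715 [-0.12939466  0.00333132  0.06693352] 0.06477723974808282
lid (array([0.5085226 , 0.26501649, 0.06477724]), np.float64(0.03159960171793323), np.int64(150), np.float64(0.00017982586779345666))
tin (array([0.62188076, 0.22685019, 0.024     ]), np.float64(0.026083803847528668), np.int64(167), np.float64(9.680686128400555e-05))
tin (array([0.62264684, 0.22616493, 0.0205    ]), np.float64(0.026574581952463233), np.int64(157), np.float64(0.00011584240506842813))
tin (array([0.62189548, 0.22685817, 0.024     ]), np.float64(0.026107129534429115), np.int64(180), np.float64(0.00014724457377324543))
```

View pics/w6.png

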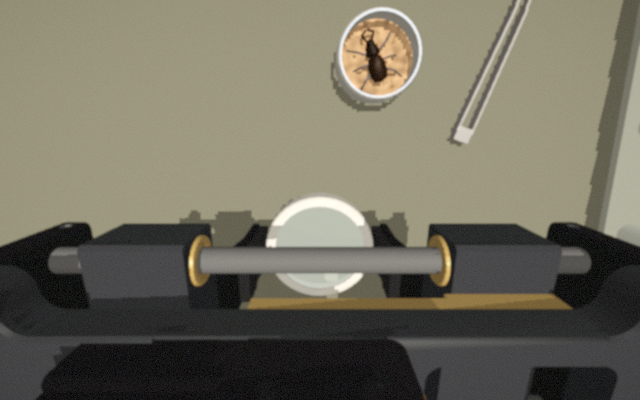

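The wrist view shows the lid held at (320,245) and the tin at (380,53). The lid plane is pitched about 7° (front low) in the grip. I'll carry it over the tin, counter-pitch the tool and re-measure.

```bash
python3 -m creep '[{"rx":0,"ry":-0.003,"rz":0,"dx":0.4,"dy":-0.13,"dz":0,"fingers":0.2},{"rx":0,"ry":-0.003,"rz":0,"dx":0.6,"dy":-0.2,"dz":0,"fingers":0.2},{"rx":0,"ry":-0.003,"rz":0,"dx":0.6,"dy":-0.2,"dz":0,"fingers":0.2},{"rx":0,"ry":-0.003,"rz":0,"dx":0.6,"dy":-0.2,"dz":0,"fingers":0.2},{"rx":0,"ry":-0.003,"rz":0,"dx":0.6,"dy":-0.2,"dz":0,"fingers":0.2},{"rx":0,"ry":-0.003,"rz":0,"dx":0.6,"dy":-0.2,"dz":0,"fingers":0.2},{"rx":0,"ry":-0.002,"rz":0,"dx":0.4,"dy":-0.14,"dz":0,"fingers":0.2},{"rx":0,"ry":0,"rz":0,"dx":0,"dy":0,"dz":0,"fingers":0.2},{"rx":0,"ry":0,"rz":0,"dx":0,"dy":0,"dz":0,"fingers":0.2},{"rx":0,"ry":0,"rz":0,"dx":0,"dy":0,"dz":0,"fingers":0.2}]'
cat > lidm.py <<'E'
from h import *
k=cam('wrist'); s=read_state(); print(s['width'],s['ft_force'],s['ee_pos'],R.from_quat(s['eef_rot']).as_matrix()[:,0].round(4)); t=s['ee_pos']
X=cloud(k);Z=X[...,2]
g=proj(k,(t[0],t[1],t[2]+.02)); z0=np.median(Z[int(g[1])-35:int(g[1])-15,int(g[0])-20:int(g[0])+20]); print('z0',z0)
c,r,n,e=circ(k,*g,z0,.0315,.8,1.2)
for _ in range(2):
    m=(k['d']>0)&(np.hypot(X[...,0]-c[0],X[...,1]-c[1])<.028)&(abs(Z-z0)<.009)
    P=X[m]; A=np.c_[P[:,:2]-c[:2],np.ones(len(P))]; pl=np.linalg.lstsq(A,P[:,2],rcond=None)[0]; z0=pl[2]
    c,r,n,e=circ(k,*proj(k,c),z0,.0315,.8,1.2)
print('lid',c,r,n,e,'slope',pl,'xrange',P[:,0].min()-c[0],P[:,0].max()-c[0],'n',len(P),'rms',np.std(A@pl-P[:,2]))
E
python3 lidm.py
```

```text
time: 12.25
ee_pos: [0.6224, 0.2291, 0.0466]
eef_rot: [0.75, -0.0, -0.661, -0.0]
ft_force: [-1.1, 0.4, 0.3]
width: 0.063
0.06328746051790096 [-0.36049118  0.22614438 -0.73790725] [0.62252943 0.22894026 0.04664749] [ 0.1252  0.     -0.9921]
z0 0.06734316298111298
lid [0.62043058 0.2276654  0.06519477] 0.03098798556832126 138 0.0005960417900359935 slope [0.12703555 0.00083291 0.06519477] xrange -0.02759747611012009 0.027903407765664134 n 4337 rms 0.0006491897241166197
```

The previous slope was an artefact of the half-crescent fit: the lid was level with the tool vertical. I'll undo the pitch and measure again.

```bash
python3 -m creep '[{"rx":0,"ry":0.005,"rz":0,"dx":0,"dy":0,"dz":0,"fingers":0.2},{"rx":0,"ry":0.005,"rz":0,"dx":0,"dy":0,"dz":0,"fingers":0.2},{"rx":0,"ry":0.005,"rz":0,"dx":0,"dy":0,"dz":0,"fingers":0.2},{"rx":0,"ry":0.005,"rz":0,"dx":0,"dy":0,"dz":0,"fingers":0.2},{"rx":0,"ry":0,"rz":0,"dx":0,"dy":0,"dz":0,"fingers":0.2},{"rx":0,"ry":0,"rz":0,"dx":0,"dy":0,"dz":0,"fingers":0.2},{"rx":0,"ry":0,"rz":0,"dx":0,"dy":0,"dz":0,"fingers":0.2}]'
python3 lidm.py
```

```text
time: 13.18
ee_pos: [0.6227, 0.2287, 0.0466]
eef_rot: [0.707, -0.0, -0.707, -0.0]
ft_force: [0.3, -0.2, -0.3]
width: 0.063
0.06332283133005756 [0.46619283 0.3678875  0.37508509] [0.62271516 0.22864621 0.04667388] [ 2.e-04 -2.e-04 -1.e+00]
z0 0.06532269012176237
lid [0.6226238  0.22727709 0.06541729] 0.03158803933762033 157 0.00017430651403350234 slope [-0.00203808 -0.00074397  0.06541729] xrange -0.027916762048817767 0.027943096371017773 n 4246 rms 0.0006406638176900894
```

```bash
python3 -m creep '[{"rx":0,"ry":0,"rz":0,"dx":-0.02,"dy":-0.02,"dz":-0.3,"fingers":0.2},{"rx":0,"ry":0,"rz":0,"dx":0,"dy":0,"dz":-0.3,"fingers":0.2},{"rx":0,"ry":0,"rz":0,"dx":0,"dy":0,"dz":-0.2,"fingers":0.2},{"rx":0,"ry":0,"rz":0,"dx":0,"dy":0,"dz":-0.1,"fingers":0.2},{"rx":0,"ry":0,"rz":0,"dx":0,"dy":0,"dz":-0.1,"fingers":0.2},{"rx":0,"ry":0,"rz":0,"dx":0,"dy":0,"dz":-0.1,"fingers":0.2},{"rx":0,"ry":0,"rz":0,"dx":0,"dy":0,"dz":0,"fingers":0.2},{"rx":0,"ry":0,"rz":0,"dx":0,"dy":0,"dz":0,"fingers":0.2}]'
python3 -m creep '[{"rx":0,"ry":0,"rz":0,"dx":0,"dy":0,"dz":-0.04,"fingers":0.2},{"rx":0,"ry":0,"rz":0,"dx":0,"dy":0,"dz":-0.04,"fingers":0.2},{"rx":0,"ry":0,"rz":0,"dx":0,"dy":0,"dz":-0.03,"fingers":0.2},{"rx":0,"ry":0,"rz":0,"dx":0,"dy":0,"dz":0,"fingers":0.2}]'
python3 lidm.py
```

```text
time: 14.22
ee_pos: [0.6224, 0.228, 0.0137]
eef_rot: [0.707, -0.0, -0.707, -0.0]
ft_force: [0.3, -0.9, -0.6]
width: 0.0631
time: 14.72
ee_pos: [0.6222, 0.2279, 0.0101]
eef_rot: [-0.707, 0.0, 0.707, 0.0]
ft_force: [0.2, -1.0, 0.2]
width: 0.0628
0.06296588373584408 [-0.20094081  0.25404858 -0.22538661] [0.62228275 0.22795772 0.01022692] [-1.e-04 -1.e-04 -1.e+00]
z0 0.02882410840023146
lid [0.62217152 0.22657821 0.02894806] 0.031585702370609106 155 0.00010189964485064068 slope [-0.00126172  0.00124317  0.02894806] xrange -0.027955919348370162 0.02789694389279529 n 4241 rms 0.0006311626571066294
```

```bash
python3 -m creep '[{"rx":0,"ry":0,"rz":0,"dx":0,"dy":0,"dz":-0.04,"fingers":0.2},{"rx":0,"ry":0,"rz":0,"dx":0,"dy":0,"dz":-0.04,"fingers":0.2},{"rx":0,"ry":0,"rz":0,"dx":0,"dy":0,"dz":-0.03,"fingers":0.2},{"rx":0,"ry":0,"rz":0,"dx":0,"dy":0,"dz":0,"fingers":0.2}]'
python3 lidm.py
```

```text
time: 15.28
ee_pos: [0.6222, 0.2279, 0.0069]
eef_rot: [-0.707, 0.0, 0.707, 0.0]
ft_force: [-0.0, -0.5, -0.1]
width: 0.063
0.0629339283799905 [-0.11103437 -0.10391831 -0.96432843] [0.62230788 0.22795859 0.00694533] [-0.e+00 -1.e-04 -1.e+00]
z0 0.025511800443642776
lid [0.62216979 0.22650527 0.02563953] 0.03160832660118254 157 0.00013384321471890392 slope [-0.00111004  0.00026511  0.02563953] xrange -0.027945551367887567 0.027947131383654344 n 4232 rms 0.0006375866758899382
```

Lid is seated or within 0.5 mm. Release and rise.

```bash
python3 -m creep '[{"rx":0,"ry":0,"rz":0,"dx":0,"dy":0,"dz":-0.01,"fingers":0.2},{"rx":0,"ry":0,"rz":0,"dx":0,"dy":0,"dz":0,"fingers":0.5},{"rx":0,"ry":0,"rz":0,"dx":0,"dy":0,"dz":0,"fingers":0.7},{"rx":0,"ry":0,"rz":0,"dx":0,"dy":0,"dz":0,"fingers":1},{"rx":0,"ry":0,"rz":0,"dx":0,"dy":0,"dz":0,"fingers":1},{"rx":0,"ry":0,"rz":0,"dx":0,"dy":0,"dz":0,"fingers":1},{"rx":0,"ry":0,"rz":0,"dx":0,"dy":0,"dz":0.3,"fingers":1},{"rx":0,"ry":0,"rz":0,"dx":0,"dy":0,"dz":0.6,"fingers":1},{"rx":0,"ry":0,"rz":0,"dx":-0.7,"dy":0,"dz":0.6,"fingers":1},{"rx":0,"ry":0,"rz":0,"dx":-0.7,"dy":0,"dz":1,"fingers":1}]'
python3 -m creep '[{"rx":0,"ry":0,"rz":0,"dx":0,"dy":0,"dz":1,"fingers":1},{"rx":0,"ry":0,"rz":0,"dx":0,"dy":0,"dz":0,"fingers":1},{"rx":0,"ry":0,"rz":0,"dx":0,"dy":0,"dz":0,"fingers":1}]'
python3 - <<'E'
from h import *
k=cam('wrist'); save(k,'w7'); X=cloud(k); Z=X[...,2]
c,r,n,e=circ(k,*proj(k,(.622,.2268,.026)),.026,.0315,.8,1.2); print(c,r,n,e)
m=(k['d']>0)&(np.hypot(X[...,0]-c[0],X[...,1]-c[1])<.027)
P=X[m];A=np.c_[P[:,:2]-c[:2],np.ones(len(P))];print(np.linalg.lstsq(A,P[:,2],rcond=None)[0],len(P))
print('tin base edge',circ(k,*proj(k,(.622,.2268,.012)),.012,.0275,.9,1.15))
E
```

```text
time: 16.58
ee_pos: [0.5796, 0.228, 0.083]
eef_rot: [-0.707, 0.0, 0.707, 0.0]
ft_force: [0.9, 0.7, 0.5]
width: 0.0869
time: 16.95
ee_pos: [0.5804, 0.2278, 0.1121]
eef_rot: [0.707, -0.001, -0.707, -0.0]
ft_force: [-0.6, -0.1, -0.5]
width: 0.0871
[0.62229357 0.22653252 0.026     ] 0.031534044731344406 180 7.132542782230591e-05
[-6.64359454  0.08389395  0.1232027 ] 21872
tin base edge (array([0.62197927, 0.22675251, 0.012     ]), np.float64(0.03131609923997038), np.int64(176), np.float64(3.6735111344651794e-05))
```

View pics/w7.png

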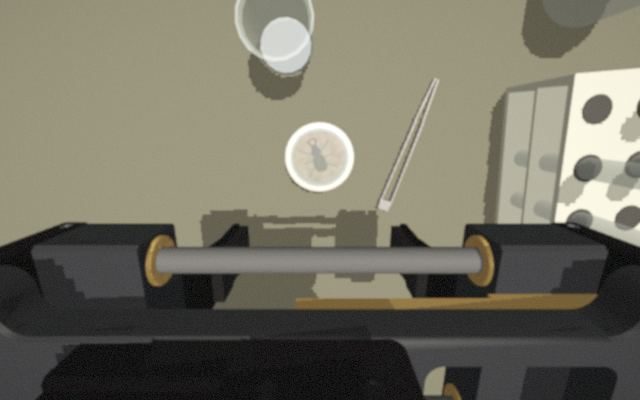

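Lid is on and centred in the picture at (320,157), beetle visible through the glass. Now raise and cross to the magnifier.

```bash
python3 -m creep '[{"rx":0,"ry":0,"rz":0,"dx":0,"dy":0,"dz":1,"fingers":1},{"rx":0,"ry":0,"rz":0,"dx":-0.3,"dy":0,"dz":1,"fingers":1},{"rx":0,"ry":0,"rz":0,"dx":-0.4,"dy":-0.3,"dz":1,"fingers":1},{"rx":0,"ry":0,"rz":0,"dx":-0.4,"dy":-0.6,"dz":1,"fingers":1},{"rx":0,"ry":0,"rz":0,"dx":-0.4,"dy":-1,"dz":1,"fingers":1},{"rx":0,"ry":0,"rz":0,"dx":-0.4,"dy":-1,"dz":0.5,"fingers":1},{"rx":0,"ry":0,"rz":0,"dx":-0.4,"dy":-1,"dz":0,"fingers":1},{"rx":0,"ry":0,"rz":0,"dx":-0.4,"dy":-1,"dz":0,"fingers":1},{"rx":0,"ry":0,"rz":0,"dx":-0.4,"dy":-1,"dz":0,"fingers":1},{"rx":0,"ry":0,"rz":0,"dx":-0.4,"dy":-1,"dz":0,"fingers":1}]' && python3 -m creep '[{"rx":0,"ry":0,"rz":0,"dx":-0.2,"dy":-1,"dz":0,"fingers":1},{"rx":0,"ry":0,"rz":0,"dx":-0.2,"dy":-1,"dz":0,"fingers":1},{"rx":0,"ry":0,"rz":0,"dx":-0.2,"dy":-1,"dz":0,"fingers":1},{"rx":0,"ry":0,"rz":0,"dx":-0.2,"dy":-1,"dz":0,"fingers":1},{"rx":0,"ry":0,"rz":0,"dx":0,"dy":-1,"dz":0,"fingers":1},{"rx":0,"ry":0,"rz":0,"dx":0,"dy":-1,"dz":0,"fingers":1},{"rx":0,"ry":0,"rz":0,"dx":0,"dy":-1,"dz":0,"fingers":1},{"rx":0,"ry":0,"rz":0,"dx":0,"dy":-1,"dz":0,"fingers":1},{"rx":0,"ry":0,"rz":0,"dx":0,"dy":-0.7,"dz":0,"fingers":1}]'
cat > mag.py <<'E'
from h import *
import sys
def handle(k,zt):
    """centre line of the black handle at height zt: returns centroid, direction, length, width"""
    p=cv2.GaussianBlur(k['p'],(3,3),0).astype(int); dark=(p.max(2)<60).astype(np.uint8)
    X=cloud(k); return dark,X
if __name__=='__main__':
    k=cam('wrist'); s=read_state(); print(s['ee_pos']); save(k,sys.argv[1])
    a=proj(k,(.57,-.231,.012)); print('guess lens',a,'tip',proj(k,(.4465,-.266,.012)))
    print('lens',circ(k,*a,.012,.039,.8,1.2))
E
python3 mag.py w8
```

```text
time: 18.25
ee_pos: [0.4746, 0.0199, 0.276]
eef_rot: [-0.707, 0.0, 0.708, 0.001]
ft_force: [-0.4, -0.6, -0.3]
width: 0.0872
time: 19.38
ee_pos: [0.4509, -0.2413, 0.2759]
eef_rot: [-0.707, 0.0, 0.708, 0.001]
ft_force: [1.3, 0.1, 0.5]
width: 0.0869
[ 0.45037401 -0.24387072  0.27570938]
guess lens (np.float64(311.12707763827666), np.float64(90.25699935971923)) tip (np.float64(334.2063939577096), np.float64(174.32243527388528))
lens (array([ 0.56996281, -0.23599443,  0.012     ]), np.float64(0.03545847765129027), np.int64(153), np.float64(0.00040688269030099075))
```

View pics/w8.png

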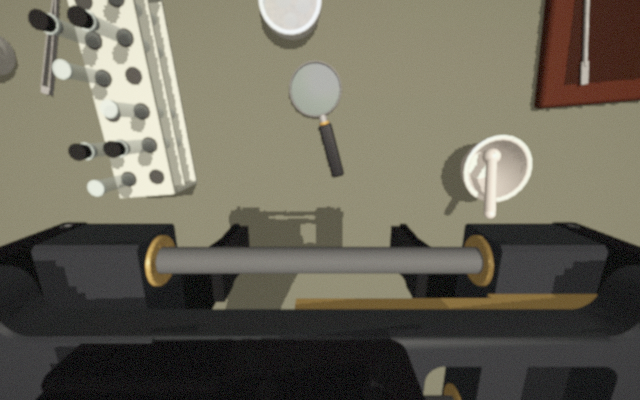

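The wrist view shows the lens at (315,90), handle (324,125)–(338,174), big tin (290,10), mortar (495,175). I'll fit the handle axis and the rim.

```bash
cat > mag.py <<'E'
from h import *
def mag(k,lens,zt=.012,rr=.039):
    X=cloud(k); g=k['p'].max(2).astype(int)
    c,r,n,e=circ(k,*proj(k,(lens[0],lens[1],zt)),zt,rr,.9,1.15); print('rim',c.round(4),round(r,4),n,round(e,5))
    v,u=np.mgrid[:400,:640]; ry=(np.stack([(u-k['cx'])/k['f'],(v-k['cy'])/k['f'],np.ones(u.shape)],-1))@k['M']
    W=k['C']+ry*((zt-k['C'][2])/ry[...,2])[...,None]
    d=np.hypot(W[...,0]-c[0],W[...,1]-c[1])
    m=(g<70)&(d>.05)&(d<.15)&(abs(X[...,2]-zt)<.012)&(k['d']>0)&(W[...,0]<c[0])
    l,L,st,_=cv2.connectedComponentsWithStats(m.astype(np.uint8)); i=1+st[1:,4].argmax()
    P=W[L==i][:,:2]; q=P.mean(0); U,S,V=np.linalg.svd(P-q,full_matrices=False); ax=V[0]*np.sign(V[0][0])
    t=(P-q)@ax; w=(P-q)@V[1]
    print('handle',len(P),q.round(4),'axis deg',np.degrees(np.arctan2(ax[1],ax[0])).round(2),'len',np.ptp(t).round(4),'wid',np.ptp(w).round(4))
    x2=(c[:2]-q); print('lens off handle axis',(x2[0]*-ax[1]+x2[1]*ax[0]).round(4),'centroid dist',(x2@ax).round(4),'tip dist',(x2@ax-t.min()).round(4))
    b=c[:2]-q; b/=np.hypot(*b); print('bearing',np.degrees(np.arctan2(b[1],b[0])).round(2),'grip',(c[:2]-.066*b).round(4))
    return c,b
if __name__=='__main__':
    k=cam('wrist'); s=read_state(); print(s['ee_pos'])
    mag(k,(.57,-.235))
E
python3 mag.py
```

```text
[ 0.45068035 -0.24204101  0.27586015]
rim [ 0.5701 -0.236   0.012 ] 0.0355 174 0.00031
handle 259 [ 0.4718 -0.2604] axis deg 21.65 len 0.0777 wid 0.0172
lens off handle axis -0.0135 centroid dist 0.1003 tip dist 0.1292
bearing 13.96 grip [ 0.506  -0.2519]
```

```bash
python3 -m creep '[{"rx":0,"ry":0,"rz":0.01,"dx":0.2,"dy":-0.05,"dz":-0.8,"fingers":1},{"rx":0,"ry":0,"rz":0.01,"dx":0.2,"dy":-0.05,"dz":-1,"fingers":1},{"rx":0,"ry":0,"rz":0.01,"dx":0.2,"dy":-0.05,"dz":-1,"fingers":1},{"rx":0,"ry":0,"rz":0.01,"dx":0.2,"dy":-0.05,"dz":-1,"fingers":1},{"rx":0,"ry":0,"rz":0,"dx":0,"dy":0,"dz":-0.4,"fingers":1},{"rx":0,"ry":0,"rz":0,"dx":0,"dy":0,"dz":0,"fingers":1},{"rx":0,"ry":0,"rz":0,"dx":0,"dy":0,"dz":0,"fingers":1},{"rx":0,"ry":0,"rz":0,"dx":0,"dy":0,"dz":0,"fingers":1}]'
sed -i 's/&(abs(X\[...,2\]-zt)<.012)&(k\[.d.\]>0)//; s/(d<.15)/(d<.15)\&(v<215)/' mag.py
cat >> mag.py <<'E'
    save(k,'w9'); j=np.argwhere((k['p'].max(2)<70)&(np.mgrid[:400,:640][0]<215)); print(len(j))
E
python3 mag.py
```

```text
time: 20.48
ee_pos: [0.4758, -0.2462, 0.1518]
eef_rot: [0.702, 0.088, -0.701, 0.089]
ft_force: [-0.7, -0.1, -0.5]
width: 0.0871
[ 0.47567374 -0.24627481  0.15160377]
rim [ 0.5703 -0.2355  0.012 ] 0.0356 170 0.00044
handle 1071 [ 0.4856 -0.2598] axis deg 16.27 len 0.074 wid 0.021
lens off handle axis -0.0004 centroid dist 0.0881 tip dist 0.1243
bearing 16.03 grip [ 0.5068 -0.2537]
2634
```

View pics/w9.png

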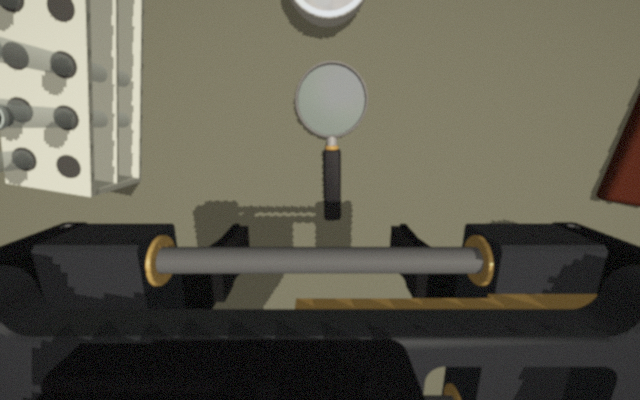

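Handle axis is at 16.2°, collinear with the lens; the handle starts 50 mm from the lens axis as specified. Align and descend.

```bash
python3 -m creep '[{"rx":0,"ry":0,"rz":0.005,"dx":0.35,"dy":-0.07,"dz":-0.4,"fingers":1},{"rx":0,"ry":0,"rz":0,"dx":0.35,"dy":-0.07,"dz":-0.8,"fingers":1},{"rx":0,"ry":0,"rz":0,"dx":0.34,"dy":-0.07,"dz":-1,"fingers":1},{"rx":0,"ry":0,"rz":0,"dx":0,"dy":0,"dz":-1,"fingers":1},{"rx":0,"ry":0,"rz":0,"dx":0,"dy":0,"dz":-0.8,"fingers":1},{"rx":0,"ry":0,"rz":0,"dx":0,"dy":0,"dz":-0.4,"fingers":1},{"rx":0,"ry":0,"rz":0,"dx":0,"dy":0,"dz":-0.3,"fingers":1},{"rx":0,"ry":0,"rz":0,"dx":0,"dy":0,"dz":0,"fingers":1},{"rx":0,"ry":0,"rz":0,"dx":0,"dy":0,"dz":0,"fingers":1}]'
python3 - <<'E'
from h import *
from mag import mag
k=cam('wrist'); s=read_state(); t=s['ee_pos'];Rm=R.from_quat(s['eef_rot']).as_matrix(); print(t,s['ft_force'],Rm[:,1])
X=cloud(k)[k['d']>0]; Y=(X-t)@Rm
for sg in(1,-1):
    q=Y[(Y[:,1]*sg>.04)&(Y[:,1]*sg<.075)&(abs(Y[:,2])<.03)]; q=q[(q@Rm.T+t)[:,2]>.004]; print('tip x in tool',np.percentile(q[:,0],[98,99.5]).round(4),'z',(q@Rm.T+t)[:,2].min().round(4), 'y at tip', q[q[:,0]>np.percentile(q[:,0],98)-.006].mean(0).round(4))
c=circ(k,*proj(k,(.5703,-.2355,.012)),.012,.0355,.9,1.15); print(c)
E
```

```text
time: 21.65
ee_pos: [0.5071, -0.2526, 0.0105]
eef_rot: [0.7, 0.099, -0.7, 0.1]
ft_force: [-0.5, 0.1, 0.3]
width: 0.0871
[ 0.50707694 -0.25262636  0.01051146] [ 0.0282097  -0.08739145 -0.07921133] [ 0.27798934 -0.96058351  0.00111688]
tip x in tool [-0.0324 -0.0154] z 0.0187 y at tip [-0.0243  0.0483 -0.0094]
tip x in tool [-0.0279 -0.0142] z 0.0197 y at tip [-0.0219 -0.0445 -0.0095]
(array([ 0.57230544, -0.23642952,  0.012     ]), np.float64(0.03431694257868895), np.int64(144), np.float64(5.5040286968167235e-05))
```

```bash
python3 -m creep '[{"rx":0,"ry":0,"rz":0,"dx":0,"dy":0,"dz":-0.2,"fingers":1},{"rx":0,"ry":0,"rz":0,"dx":0,"dy":0,"dz":-0.2,"fingers":0.5},{"rx":0,"ry":0,"rz":0,"dx":0,"dy":0,"dz":-0.18,"fingers":0},{"rx":0,"ry":0,"rz":0,"dx":0,"dy":0,"dz":0,"fingers":-0.3},{"rx":0,"ry":0,"rz":0,"dx":0,"dy":0,"dz":0,"fingers":-0.6},{"rx":0,"ry":0,"rz":0,"dx":0,"dy":0,"dz":0,"fingers":-0.8},{"rx":0,"ry":0,"rz":0,"dx":0,"dy":0,"dz":0,"fingers":-1},{"rx":0,"ry":0,"rz":0,"dx":0,"dy":0,"dz":0,"fingers":-1},{"rx":0,"ry":0,"rz":0,"dx":0,"dy":0,"dz":0,"fingers":-1},{"rx":0,"ry":0,"rz":0,"dx":0,"dy":0,"dz":0,"fingers":-1}]' 35
```

```text
time: 22.95
ee_pos: [0.5066, -0.2524, -0.0076]
eef_rot: [0.7, 0.099, -0.7, 0.099]
ft_force: [0.0, 0.4, 0.3]
width: 0.0198
```

Handle gripped (19.8 mm). Lift straight up.

```bash
python3 -m creep '[{"rx":0,"ry":0,"rz":0,"dx":0,"dy":0,"dz":0.3,"fingers":-1},{"rx":0,"ry":0,"rz":0,"dx":0,"dy":0,"dz":0.6,"fingers":-1},{"rx":0,"ry":0,"rz":0,"dx":0,"dy":0,"dz":0.9,"fingers":-1},{"rx":0,"ry":0,"rz":0,"dx":0,"dy":0,"dz":0.9,"fingers":-1},{"rx":0,"ry":0,"rz":0,"dx":0,"dy":0,"dz":0.9,"fingers":-1},{"rx":0,"ry":0,"rz":0,"dx":0,"dy":0,"dz":0.9,"fingers":-1},{"rx":0,"ry":0,"rz":0,"dx":0,"dy":0,"dz":0.9,"fingers":-1},{"rx":0,"ry":0,"rz":0,"dx":0,"dy":0,"dz":0.9,"fingers":-1},{"rx":0,"ry":0,"rz":0,"dx":0,"dy":0,"dz":0.7,"fingers":-1},{"rx":0,"ry":0,"rz":0,"dx":0,"dy":0,"dz":0,"fingers":-1}]'
cat > held.py <<'E'
from h import *
import sys
k=cam('wrist'); s=read_state(); t=s['ee_pos'];Rm=R.from_quat(s['eef_rot']).as_matrix(); print(t,s['width'],s['ft_force']); save(k,sys.argv[1])
f=np.array([-Rm[0,2],-Rm[1,2],0]); f/=np.linalg.norm(f); print('fwd',f)
X=cloud(k); g=t+.0655*f+[0,0,.0195]
d=np.hypot(X[...,0]-g[0],X[...,1]-g[1])
m=(k['d']>0)&(d<.05)&(abs(X[...,2]-g[2])<.02)
P=X[m]; q=(P-g); A=np.c_[q@f,q@np.array([-f[1],f[0],0]),np.ones(len(P))]; w=np.ones(len(P),bool)
for _ in range(5):
    pl=np.linalg.lstsq(A[w],q[w,2],rcond=None)[0]; r=q[:,2]-A@pl; w=(abs(r)<.003)
print('rim pts',len(P),w.sum(),'slope fwd,left',pl,'fwd range',A[w,0].min(),A[w,0].max())
z=g[2]+pl[2]
for rr in(.039,.0355): print('rim z',z,circ(k,*proj(k,(g[0],g[1],z)),z,rr,.92,1.12,n=120),'expected',g)
E
python3 held.py w10
```

```text
time: 24.2
ee_pos: [0.5074, -0.2525, 0.2048]
eef_rot: [0.701, 0.098, -0.699, 0.1]
ft_force: [-0.3, 0.9, -1.4]
width: 0.0191
[ 0.50673919 -0.25230466  0.20320599] 0.019430208971713752 [ 0.51106566 -0.69762281 -1.22563982]
fwd [0.96053834 0.27814761 0.        ]
rim pts 17491 16251 slope fwd,left [-0.01106887 -0.00422873 -0.00193352] fwd range -0.04986457116070862 0.041420719457393534
rim z 0.22077246821316018 (array([ 0.57062137, -0.23617969,  0.22077247]), np.float64(0.03685386651205143), np.int64(88), np.float64(0.0004926367405672233)) expected [ 0.56965445 -0.23408599  0.22270599]
rim z 0.22077246821316018 (array([ 0.57295708, -0.2357589 ,  0.22077247]), np.float64(0.034930735731089), np.int64(103), np.float64(0.00015144455460369688)) expected [ 0.56965445 -0.23408599  0.22270599]
```

View pics/w10.png

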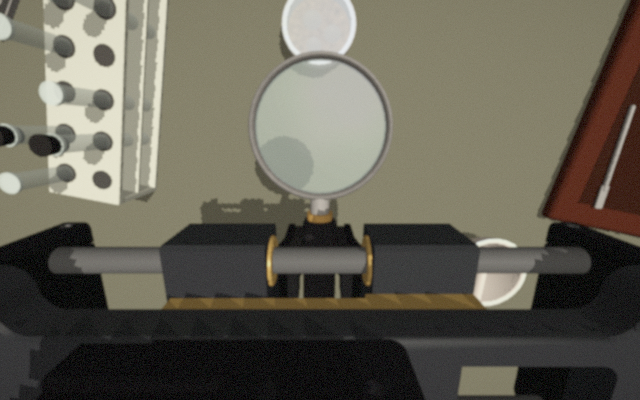

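The view shows the magnifier held level, rim centre about (320,125), slope 0.011 (that's my 12th and last picture viewed; the rest is numeric). Its underside is at z≈0.209, about 60 mm above the tubes, so I cross now.

```bash
python3 -m creep '[{"rx":0,"ry":0,"rz":0,"dx":0.1,"dy":0.3,"dz":0,"fingers":-1},{"rx":0,"ry":0,"rz":0,"dx":0.1,"dy":0.6,"dz":0,"fingers":-1},{"rx":0,"ry":0,"rz":0,"dx":0.1,"dy":0.9,"dz":0,"fingers":-1},{"rx":0,"ry":0,"rz":0,"dx":0.1,"dy":0.9,"dz":0,"fingers":-1},{"rx":0,"ry":0,"rz":0,"dx":0.1,"dy":0.9,"dz":0,"fingers":-1},{"rx":0,"ry":0,"rz":0,"dx":0.1,"dy":0.9,"dz":0,"fingers":-1},{"rx":0,"ry":0,"rz":0,"dx":0.1,"dy":0.9,"dz":0,"fingers":-1},{"rx":0,"ry":0,"rz":0,"dx":0.1,"dy":0.9,"dz":0,"fingers":-1},{"rx":0,"ry":0,"rz":0,"dx":0.1,"dy":0.9,"dz":0,"fingers":-1},{"rx":0,"ry":0,"rz":0,"dx":0.1,"dy":0.9,"dz":0,"fingers":-1}]' && python3 -m creep '[{"rx":0,"ry":0,"rz":0,"dx":0.1,"dy":0.9,"dz":0,"fingers":-1},{"rx":0,"ry":0,"rz":0,"dx":0.1,"dy":0.9,"dz":0,"fingers":-1},{"rx":0,"ry":0,"rz":0,"dx":0.1,"dy":0.9,"dz":0,"fingers":-1},{"rx":0,"ry":0,"rz":0,"dx":0.1,"dy":0.9,"dz":0,"fingers":-1},{"rx":0,"ry":0,"rz":0,"dx":0.1,"dy":0.9,"dz":0,"fingers":-1},{"rx":0,"ry":0,"rz":0,"dx":0.1,"dy":0.9,"dz":0,"fingers":-1},{"rx":0,"ry":0,"rz":0,"dx":0.1,"dy":0.9,"dz":0,"fingers":-1},{"rx":0,"ry":0,"rz":0,"dx":0,"dy":0.6,"dz":0,"fingers":-1},{"rx":0,"ry":0,"rz":0,"dx":0,"dy":0.3,"dz":0,"fingers":-1},{"rx":0,"ry":0,"rz":0,"dx":0,"dy":0,"dz":0,"fingers":-1}]'
python3 held.py w11
python3 - <<'E'
from h import *
for n in('scene','side'):
    k=cam(n); np.savez(n+'.npz',p=k['p'],d=k['d'])
    X=cloud(k)
    for q in((.622,.2266,.026),): 
        u,v=proj(k,q); print(n,u,v)
        m=(k['d']>0)&(np.hypot(X[...,0]-.6222,X[...,1]-.2266)<.04)&(X[...,2]>.015)&(X[...,2]<.05); print(m.sum(),np.median(X[m],0).round(4) if m.any() else '')
    try: print('lid',circ(k,u,v,.026,.0315,.75,1.3))
    except Exception as e: print(e)
E
```

```text
time: 25.5
ee_pos: [0.536, -0.0067, 0.2018]
eef_rot: [-0.7, -0.1, 0.7, -0.1]
ft_force: [-0.0, -0.2, -1.9]
width: 0.0191
time: 26.75
ee_pos: [0.5572, 0.207, 0.2021]
eef_rot: [-0.7, -0.099, 0.7, -0.1]
ft_force: [0.1, -1.1, -1.2]
width: 0.0197
[0.55751729 0.20613455 0.20219558] 0.0195770659982992 [ 0.190943   -1.44704831 -1.62339606]
fwd [0.96066907 0.27769577 0.        ]
rim pts 17426 16142 slope fwd,left [-0.0131422  -0.00177478 -0.00387218] fwd range -0.04975121377347068 0.04071933374466338
rim z 0.2178234036605829 (array([0.62049793, 0.22289666, 0.2178234 ]), np.float64(0.03698730351813096), np.int64(89), np.float64(0.0005901068765265631)) expected [0.62044111 0.22432363 0.22169558]
rim z 0.2178234036605829 (array([0.62276115, 0.22369973, 0.2178234 ]), np.float64(0.034973195615842244), np.int64(102), np.float64(9.925391935438829e-05)) expected [0.62044111 0.22432363 0.22169558]
scene 364.31929034520556 265.47546073705365
380 [0.6219 0.2319 0.0254]
lid (array([0.62045051, 0.22836555, 0.026     ]), np.float64(0.032780484460656394), np.int64(116), np.float64(0.0007861922942554202))
side 273.40302707037824 230.5819807804367
214 [0.6182 0.235  0.025 ]
lid (array([0.62048254, 0.23177107, 0.026     ]), np.float64(0.032096720626658984), np.int64(122), np.float64(0.0016662559836289718))
```

```bash
python3 -m creep '[{"rx":0,"ry":0,"rz":0,"dx":0.02,"dy":0.1,"dz":-0.3,"fingers":-1},{"rx":0,"ry":0,"rz":0,"dx":0,"dy":0,"dz":-0.6,"fingers":-1},{"rx":0,"ry":0,"rz":0,"dx":0,"dy":0,"dz":-0.8,"fingers":-1},{"rx":0,"ry":0,"rz":0,"dx":0,"dy":0,"dz":-0.8,"fingers":-1},{"rx":0,"ry":0,"rz":0,"dx":0,"dy":0,"dz":-0.8,"fingers":-1},{"rx":0,"ry":0,"rz":0,"dx":0,"dy":0,"dz":-0.6,"fingers":-1},{"rx":0,"ry":0,"rz":0,"dx":0,"dy":0,"dz":-0.3,"fingers":-1},{"rx":0,"ry":0,"rz":0,"dx":0,"dy":0,"dz":0,"fingers":-1},{"rx":0,"ry":0,"rz":0,"dx":0,"dy":0,"dz":0,"fingers":-1}]' 45
cat > fin.py <<'E'
from h import *
k=cam('wrist'); s=read_state(); t=s['ee_pos'];Rm=R.from_quat(s['eef_rot']).as_matrix(); print(s['time'],t,s['width'],s['ft_force'],s['torque'])
f=np.array([-Rm[0,2],-Rm[1,2],0]); f/=np.linalg.norm(f); L=np.array([-f[1],f[0],0])
X=cloud(k); g=t+.066*f-.002*L; z=t[2]+.0185
q=X-g; a=q@f; b=q@L; r=np.hypot(a,b); Z=X[...,2]
for n,m in(('rim',(r>.0355)&(r<.039)),('lens',r<.032),('handle',(abs(b-.002)<.006)&(a<-.048)&(a>-.056))):
    m=m&(k['d']>0)&(abs(Z-z)<.012)
    A=np.c_[a[m],b[m],np.ones(m.sum())]; w=np.ones(len(A),bool)
    for _ in range(6): pl=np.linalg.lstsq(A[w],Z[m][w],rcond=None)[0]; w=abs(Z[m]-A@pl)<.0025
    print(n,m.sum(),w.sum(),pl.round(4),'z-TCP',(pl[2]-t[2]).round(4))
# rim centre: pixels of depth near magnifier height within 0.05 -> outer silhouette
m=((k['d']>0)&(abs(Z-z)<.012)&(r<.05)&(a>-.036)).astype(np.uint8)
c=max(cv2.findContours(m,cv2.RETR_EXTERNAL,cv2.CHAIN_APPROX_NONE)[0],key=cv2.contourArea)[:,0]
W=np.array([ray(k,u,v,z-.006)[:2] for u,v in c]); a2=(W-g[:2])@f[:2]; W=W[a2>-.028]
S=np.linalg.lstsq(np.c_[2*W,np.ones(len(W))],(W**2).sum(1),rcond=None)[0]; print('rim centre',S[:2].round(4),'r',np.sqrt(S[2]+S[0]**2+S[1]**2).round(4),len(W),'expected',g.round(4),'lid .6222 .2266')
for n in('scene','side'):
    k=cam(n); X=cloud(k); m=(k['d']>0)&(np.hypot(X[...,0]-.6222,X[...,1]-.2266)<.045)&(X[...,2]>.03)&(X[...,2]<.14); P=X[m]; print(n,m.sum(),P.mean(0).round(4) if m.any() else '',np.percentile(P[:,2],[5,50,95]).round(4) if m.any() else '')
E
python3 fin.py
```

```text
time: 28.02
ee_pos: [0.5586, 0.21, 0.0771]
eef_rot: [0.701, 0.099, -0.7, 0.099]
ft_force: [0.6, -0.5, -1.4]
width: 0.0192
28.075 [0.5586146  0.2099612  0.07713799] 0.019423864198839062 [ 0.15082291  0.89789433 -1.42038136] [ 0.03769541  0.07812014 -0.05946288]
rim 2790 2117 [-0.006   0.0002  0.0956] z-TCP 0.0185
lens 11118 11061 [ 0.0034 -0.0025  0.0929] z-TCP 0.0157
handle 264 257 [ 0.0166 -0.0558  0.0975] z-TCP 0.0204
rim centre [0.624  0.2265] r 0.0395 324 expected [0.6226 0.2264 0.0771] lid .6222 .2266
scene 614 [0.6227 0.2304 0.0929] [0.0898 0.093  0.0968]
side 252 [0.6199 0.2397 0.0926] [0.0873 0.0927 0.0968]
```

The magnifier is level (rim slopes under 0.01), and its rim is centred within about 2 mm of the lid. Lower 37 mm to a gap of about 2 cm.

```bash
python3 -m creep '[{"rx":0,"ry":0,"rz":0,"dx":-0.03,"dy":0,"dz":-0.15,"fingers":-1},{"rx":0,"ry":0,"rz":0,"dx":0,"dy":0,"dz":-0.3,"fingers":-1},{"rx":0,"ry":0,"rz":0,"dx":0,"dy":0,"dz":-0.3,"fingers":-1},{"rx":0,"ry":0,"rz":0,"dx":0,"dy":0,"dz":-0.25,"fingers":-1},{"rx":0,"ry":0,"rz":0,"dx":0,"dy":0,"dz":-0.15,"fingers":-1},{"rx":0,"ry":0,"rz":0,"dx":0,"dy":0,"dz":-0.07,"fingers":-1},{"rx":0,"ry":0,"rz":0,"dx":0,"dy":0,"dz":0,"fingers":-1},{"rx":0,"ry":0,"rz":0,"dx":0,"dy":0,"dz":0,"fingers":-1},{"rx":0,"ry":0,"rz":0,"dx":0,"dy":0,"dz":0,"fingers":-1}]'
python3 fin.py
python3 - <<'E'
from h import *
a=cv2.imread('pics/a1.png')[:,:,::-1]
for n,f in(('scene','a1'),('side','b1')):
    k=cam(n); o=cv2.imread(f'pics/{f}.png')[:,:,::-1]
    for nm,P in(('rack',(.56,.01,.075)),('jar',(.768,.007,.105)),('bigtin',(.675,-.2,.034)),('beaker',(.717,.257,.05)),('forceps',(.63,.142,.005)),('mortar',(.454,-.496,.04))):
        u,v=map(int,proj(k,P)); w=22
        A=o[max(v-w,0):v+w,max(u-w,0):u+w].astype(np.float32).mean(2);B=k['p'][max(v-w,0):v+w,max(u-w,0):u+w].astype(np.float32).mean(2)
        sh,resp=cv2.phaseCorrelate(A,B,cv2.createHanningWindow(A.shape[::-1],cv2.CV_32F)); print(n,nm,np.round(sh,2),round(resp,2))
E
```

```text
time: 29.3
ee_pos: [0.5573, 0.2097, 0.0399]
eef_rot: [0.7, 0.099, -0.7, 0.099]
ft_force: [-0.3, -0.2, -0.6]
width: 0.0195
29.35 [0.55730292 0.20972684 0.03986295] 0.019331281276936743 [-0.4462279  -0.12023808 -1.43471966] [-0.05670037  0.01501352  0.00945867]
rim 2759 2043 [-0.0047  0.      0.0584] z-TCP 0.0185
lens 11084 11031 [ 0.0026 -0.0024  0.0556] z-TCP 0.0158
handle 270 264 [ 0.0232 -0.0734  0.0607] z-TCP 0.0208
rim centre [0.6228 0.2262] r 0.0395 324 expected [0.6213 0.2262 0.0399] lid .6222 .2266
scene 668 [0.6174 0.2286 0.0649] [0.0523 0.056  0.1355]
side 234 [0.6193 0.2409 0.0551] [0.0499 0.0552 0.0593]
scene rack [0.55 0.52] 0.99
scene jar [0.41 0.46] 1.06
scene bigtin [0.52 0.34] 1.07
scene beaker [0.58 0.65] 1.02
scene forceps [1.01 0.74] 0.64
scene mortar [0.48 0.47] 1.03
side rack [0.71 0.39] 0.83
side jar [0.42 0.17] 0.49
side bigtin [0.5  0.49] 0.93
side beaker [0.47 0.57] 0.94
side forceps [  8.46 -17.51] 0.04
side mortar [0.53 0.49] 1.0
```

All checks are consistent. Handing in.

```bash
python3 -m creep '[{"rx":0,"ry":0,"rz":0,"dx":0,"dy":0,"dz":0,"fingers":-1},{"rx":0,"ry":0,"rz":0,"dx":0,"dy":0,"dz":0,"fingers":-1}]'; python3 -c "
from bench import *
print(close_job())"
```

```text
time: 29.8
ee_pos: [0.5572, 0.2097, 0.0397]
eef_rot: [0.7, 0.099, -0.7, 0.099]
ft_force: [-0.9, -0.6, -1.6]
width: 0.0196
the job is handed in; nothing more can be done
None
```

The lid is on the small tin and released. The magnifier is held level over it, about 20 mm above the glass, and I handed the job in at 29.8 s; no verdict was reported.

**Last checks**
- **Lid:** its top was level to about 0.001 and 25.6 mm above the bench just before release, where 26 mm is fully down. After release it was centred at (0.6222, 0.2266), within 0.5 mm of where I measured the tin. A level fit after release failed because arm pixels got into it, and I did not repeat it.
- **Magnifier:** rim centre at (0.6228, 0.2262), so about 1 mm off the lid centre. The rim slope is under 0.01, the underside is at about 46 mm, and the grip is 19.5 mm wide on the 20 mm handle at 45 N.
- **Bench:** comparing the first and last pictures shows the rack, jar, big tin, beaker and mortar unmoved. The forceps show at most about half a pixel of change in the scene view; in the side view the arm appears to block them, so that comparison means nothing. The wash bottle was not checked.

**What disagreed**
- **First lid grasp:** it closed on air above the lid without touching it. The fingertips measured about 10 mm behind the reported TCP, not 11 mm ahead as stated, so I set all later heights from measured depth.
- **Lid tilt:** one reading showed a 7° pitch, which was an error in my fit. I tilted the tool to correct it, found the mistake and undid the tilt before placing the lid.

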